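# Switch off the utensil steriliser and take out the blue spreader

## Task

The utensil steriliser is still running: push its red lever over as far as it goes, away from the robot, to switch it off, and only then pull the blue spreader up out of its slot. Lay it flat inside the steel tray, lowering it there rather than dropping it from a height. Leave the other two utensils standing in their slots, and do not knock over or shift the bottle, the tub or the mug.

Things in the scene. Friction and masses are not known exactly. Their poses are not given: they have to be found in the camera images.
- steriliser: Fixed aluminium utensil steriliser. Housing 90 (x) x 250 (y) x 100 high, origin at the centre of its underside, z up. Three slots in its top at own y = -80, 0 and +80, x = 0, each 14 (x) x 36 (y) wide and 85 deep (slot floor 15 above the table). A grey deck 100 x 110 x 30 high adjoins its -y side (own y from -235 to -125) and carries the red lever.
- switch (a joint): Red toggle lever on the deck. Its pivot axis is the steriliser's y axis. 0 = on, leaning towards the steriliser's -x (robot side); 1.0 = off, leaning equally far (0.5 rad off upright) to its +x (far side). Stiff enough to stay where it is left.
- switch_tip (a point): Top end of the red lever, about 80 from its pivot; the pivot lies at steriliser x = 0, y = -185. The tip swings about 77 from -x to +x.
- spreader: Blue spreader (80 g, may vary), 210 long over all, standing in one of the three slots, slightly leaning. Origin at the centre of the blade's end (the bottom), own z along its length to the handle's end. Blade 4 (x) x 30 (y), z 0 to 105; handle 14 (x) x 24 (y), centred at x = 5, z 100 to 210. The part of it from z 85 up stands clear of the housing.
- spreader_grip (a point): Middle of the blue handle, 165 from the blade's end, on the handle's axis.
- spreader_end (a point): Top end of the blue handle, 210 from the blade's end.
- spatula_wood: Wooden spatula, same shape and size as the spreader, standing in another slot. Origin and axes as for the spreader. Stays in its slot.
- scraper_orange: Scraper with orange handle and steel blade, same shape and size as the spreader, standing in another slot. Origin and axes as for the spreader. Stays in its slot.
- tray: Fixed shallow steel tray 300 (x) x 140 (y) x 14 high, walls 4, floor 4 thick, origin at the centre of its underside, z up.
- bottle: Green glass bottle with red cap, radius 34, 230 high, loose, upright; origin at the centre of its underside. Bystander.
- tub: White tub with yellow lid, 90 (x) x 125 (y) x 72 high, loose; origin at the centre of its underside. Bystander.
- mug: Blue mug, radius 40, 90 high, handle at its own +y, loose; origin at the centre of its underside. Bystander.

How it is judged:
By the outcome, as a careful person would: the job done as asked, in the order asked, and still so for the second after the job is handed in, with the robot touching nothing.
It also fails if it takes over 61 s, if anything falls off the work surface, if the arm or the gripper's body presses on something with over 40 N, if the wrist force passes 120 N, or if a joint passes its speed limit or range.

## Robot

A 6-joint arm with a two-finger parallel gripper is mounted at the origin on the work surface. World frame = base frame: x ahead of the robot, y to its left, z up, the work surface at z = 0. Lengths are in mm, angles in rad, forces in N, time in s.
With the tool pointing down it reaches from about 250 to 850 mm from the base axis. Payload 12.5 kg.
Tool frame: the origin (TCP) lies midway between the tips of the shut fingers; the grasp point (between the pads) lies 19 mm behind it; z points along the fingers, y is the line along which they close (so a half turn about z gives the same grasp; the last joint's range is limited). The gripper opens to 93 mm and grips with 3 to 60 N. Pads are 15 mm wide; open, the fingers measure 128 mm over their backs; the gripper's body (75 mm by 188 mm) begins 65 mm behind the grasp point.
Start: joints at [-1.245, 0.351, 1.652, -0, 1.139, -0.085], TCP at [219.656, -504.218, 218.633] pointing down, gripper open.
Joint ranges: [-2.75, 2.75], [-0.79, 2.1], [0.01, 2.65], [-1.57, 4.71], [0.07, 3.14], [-2.87, 2.87]. Speed limits (rad/s): [2.22, 2.22, 2.79, 3.14, 3.14, 3.14].

## Interface

Orientations are given as a unit quaternion [x, y, z, w].
In Python, from workcell import bot, get_image gives the robot as it stands. The module is installed in compiled form; this text tells all that it offers.
- The arm moves only by the tool step_arm, never from a script. Its argument "targets" is a list of rows, each an object with "hand": the opening, from 0 (shut) to 1 (fully open); "offset": the shift along the tool's x, y, z in m, a list of three; "rotation": the turn, a rotation vector about the tool's x, y, z in rad, a list of three. In form: [{"hand": hand, "offset": [x, y, z], "rotation": [wx, wy, wz]}, ...]. A call has 1 to 5 rows; each row is the pose to reach, as a shift and turn from the pose commanded when the call began, along the tool's axes at that moment; what a row does not reach only later rows make up. A row lasts 1/8 s, in which the tool goes at most 62.5 mm and 10.7 degrees, less where a joint would pass 70% of its speed; a pose out of reach is approached as far as the arm can. A call with a gripper value outside its range is refused whole. The fingers move at their own pace and stop on an object; "newtons" is the grip in N (left out, the last holds). Time passes only in rows, so rows that repeat a pose let the fingers close. It gives the time, the measured TCP pose, the force, the opening and the grip force at its end, in the units of the state.
- bot.state(): the state, without advancing time (a new reading comes with each control period).
- get_image(name): name is "side" or "top" or "wrist"; returns a dict with "pixels" (480x640x3 uint8, red, green, blue), "depth" (480x640 float32, mm along the optical axis (not along the pixel's ray), 0 where there is no reading), "fx", "fy", "cx", "cy" (pixels), "k1" (the pictures are not rectified: a ray, as slopes to the right and down, at radius r is drawn at 1 + k1 r^2 times it, then the intrinsics apply), "R" (3x3) and "t" (3): a world point X has camera coordinates R X + t; the wrist camera has in their place "tool_from_camera" (4x4, takes a point from camera to tool coordinates, whose origin is the TCP and whose axes are the flange's). Camera axes: x right, y down, z forward; pixel columns grow to the right and rows downward; lengths in mm; the calibration is good to about 2 mm. A picture is of the moment at which its call begins: read the wrist's pose just before it.
- bot.job_done(): hands the job in; it is judged then, once.
The state is a dict: "t": time; "q": joint angles; "joint_vel": joint speeds; "joint_torque": joint torques, N m; "tcp_pos": TCP position; "ee_rot": TCP orientation; "force": force on the tool from outside, world axes, zero at the start; "torque": the same for the moment, N m; "width": finger opening in mm; "finger_force": force on a finger pad.
Only numpy, scipy, OpenCV 4.12 (cv2) and the standard library are available. Lean on these libraries where they do the work, as an engineer would, in place of code of your own. Each camera call takes 0.05 s, during which the arm holds its last target. There are 200 camera calls.

## Working session

There is one attempt and no reset: what is moved stays moved. The work goes in short steps, Python scripts to look and compute and a tool call to move; the robot and the scene stay as the last step left them, time stands still between calls to the robot, and variables do not carry over. Pictures are saved under pics/ and viewed, at most 10 in all, crops included, and the job is handed in when it is done.

Besides the shell and the picture viewer there is one more tool, called as name(argument=value, ...), one argument or row to a line, values as JSON. step_arm: Moves the arm, as the interface text tells. Its arguments: {"type":"object","properties":{"targets":{"type":"array"},"newtons":{"type":"number"}},"required":["targets"]}

```bash
mkdir -p pics; cat > h.py <<'E'
import numpy as np, cv2, pickle
from workcell import bot, get_image
from scipy.spatial.transform import Rotation as Ro
def snap(n,save=None):
    s=bot.state(); im=get_image(n); im['s']=s
    if n=='wrist':
        T=np.array(im['tool_from_camera']); Rt=Ro.from_quat(s['ee_rot']).as_matrix()
        im['Rc']=Rt@T[:3,:3]; im['c']=Rt@T[:3,3]+np.array(s['tcp_pos'])
    else:
        R=np.array(im['R']); im['Rc']=R.T; im['c']=-R.T@np.array(im['t'])
    if save: cv2.imwrite('pics/'+save+'.png',im['pixels'][:,:,::-1])
    pickle.dump(im,open(f'{n}.pkl','wb'))
    return im
def load(n): return pickle.load(open(f'{n}.pkl','rb'))
def slopes(im,uv):
    uv=np.atleast_2d(np.float64(uv)); d=(uv-[im['cx'],im['cy']])/[im['fx'],im['fy']]; u=d.copy()
    for _ in range(20): u=d/(1+im['k1']*(u**2).sum(1,keepdims=True))
    return np.c_[u,np.ones(len(u))]
def plane(im,uv,z):
    r=slopes(im,uv)@im['Rc'].T; return im['c']+r*((z-im['c'][2])/r[:,2])[:,None]
def depth(im,uv):
    uv=np.atleast_2d(uv).astype(int); d=im['depth'][uv[:,1],uv[:,0]]
    return im['c']+(slopes(im,uv)*d[:,None])@im['Rc'].T
def cloud(im,mask):
    v,u=np.nonzero(mask&(im['depth']>0)); return depth(im,np.c_[u,v])
E
python3 - <<'E'
from h import *
a=snap('side','side0');b=snap('top','top0')
for i in(a,b):print(i['c'],i['Rc'][:,2],i['fx'],i['k1'])
s=bot.state();print(s)
E
```

```text
[263.95449205 601.17058202 861.99095471] [ 0.28659973 -0.6284304  -0.72314302] 571.5332415719 -0.05313106397866351
[429.46736463   3.19855428 994.16685586] [ 0.1472413  -0.02017162 -0.98889489] 489.1594332580108 -0.07512987260933504
{'t': 0.1, 'q': array([-1.24460362e+00,  3.51163742e-01,  1.65237582e+00,  2.92678216e-06,
        1.13911682e+00, -8.45919921e-02]), 'joint_vel': array([-7.84780722e-05, -2.37554177e-04, -2.81045866e-03,  2.78031004e-03,
       -4.60673352e-04,  1.26344599e-03]), 'joint_torque': array([ 8.42473546e-04, -4.98027456e+01, -2.85704094e+01,  6.99986215e-02,
        2.38912669e-02, -5.31799594e-05]), 'tcp_pos': array([ 219.55512671, -503.9248072 ,  218.15948552]), 'ee_rot': array([ 9.78981026e-01,  2.03950649e-01, -6.27739890e-05, -5.28147456e-04]), 'force': array([ 0.13837219, -0.01909174,  0.87445354]), 'torque': array([-0.0153132 , -0.01554288, -0.02765955]), 'finger_force': 0.0, 'width': 93.05259388251973}
```

View pics/side0.png

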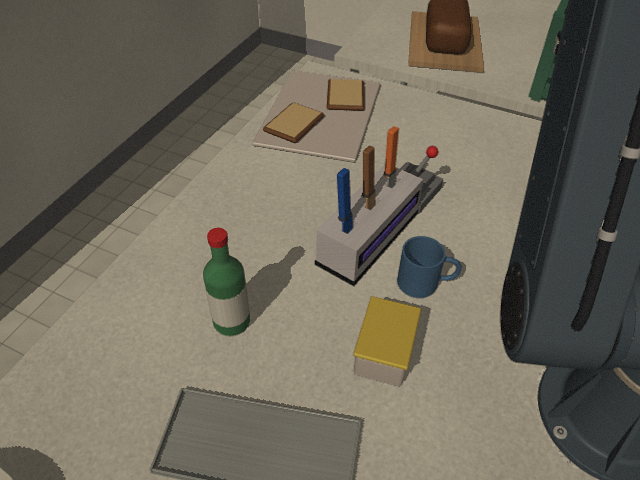

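View pics/top0.png

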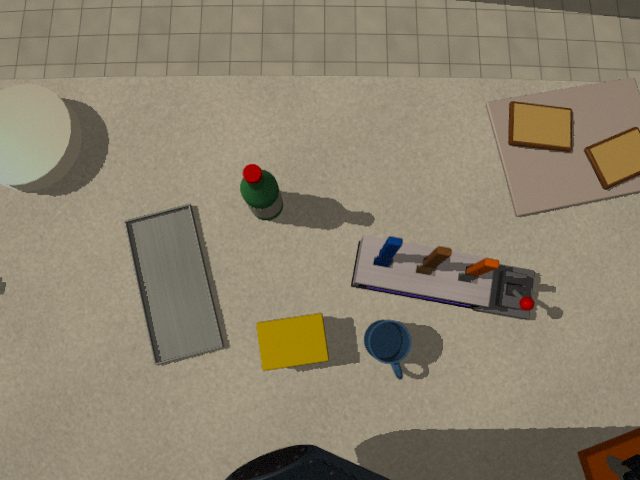

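The side view shows the blue spreader at (345,200), in the slot furthest from the lever, and the red ball at (432,152). In the top view the handle is near (390,250), the ball at (527,303), and the tray spans (127,220) to (224,348). The bottle is at (260,190), the tub at (292,342) and the mug at (388,342).

```bash
cat >> h.py <<'E'
def hsv(im): return cv2.cvtColor(im['pixels'],cv2.COLOR_RGB2HSV)
def rng(im,lo,hi,box):
    m=cv2.inRange(hsv(im),lo,hi)>0; k=np.zeros_like(m); x0,y0,x1,y1=box; k[y0:y1,x0:x1]=1; return m&k
E
python3 - <<'E'
from h import *
np.set_printoptions(precision=1,suppress=True)
for n,boxb,boxr in(('side',(325,160,365,240),(420,140,445,165)),('top',(370,230,410,275),(515,290,540,315))):
    im=load(n)
    m=rng(im,(105,150,40),(125,255,255),boxb); P=cloud(im,m)
    c=P.mean(0);u,s,v=np.linalg.svd(P-c); d=v[0]*np.sign(v[0,2])
    print(n,'blue',m.sum(),c,'axis',d,'z',P[:,2].min(),P[:,2].max(), 'top pts',P[P[:,2]>np.percentile(P[:,2],90)].mean(0))
    r=rng(im,(0,150,80),(8,255,255),boxr);P=cloud(im,r);v_,u_=np.nonzero(r)
    print('red',r.sum(),u_.mean(),v_.mean(),P.mean(0))
im=load('top')
# housing top: corners via grey points z 90..110
v,u=np.mgrid[220:330,340:545];uv=np.c_[u.ravel(),v.ravel()];P=depth(im,uv)
k=(P[:,2]>94)&(P[:,2]<106)
print('housing',k.sum(),cv2.minAreaRect(P[k][:,:2].astype(np.float32)),P[k].mean(0))
k=(P[:,2]>24)&(P[:,2]<36)
print('deck',k.sum(),cv2.minAreaRect(P[k][:,:2].astype(np.float32)))
tr=plane(im,[(127,220),(190,206),(224,348),(157,363)],14);print('tray',tr,tr.mean(0))
y=rng(im,(20,150,80),(32,255,255),(240,300,340,380));P=cloud(im,y);print('tub',cv2.minAreaRect(P[:,:2].astype(np.float32)),P[:,2].mean())
y=rng(im,(95,80,30),(125,255,255),(350,310,420,385));P=cloud(im,y);P=P[P[:,2]>84];print('mug',P.mean(0),P.min(0),P.max(0))
y=rng(im,(0,150,80),(8,255,255),(235,155,275,190));P=cloud(im,y);print('cap',P.mean(0))
for nm,lo,hi,b in(('wood',(5,60,30),(20,255,150),(415,240,455,275)),('orange',(5,180,150),(15,255,255),(460,250,505,285))):
    P=cloud(im,rng(im,lo,hi,b));print(nm,P[P[:,2]>150].mean(0),P.max(0),P.min(0))
E
```

```text
side blue 575 [ 542.8 -109.   167.4] axis [ 0.1 -0.   1. ] z 83.96390397269829 223.8091731055473 top pts [ 549.2 -114.   221.6]
red 99 431.7676767676768 151.46464646464648 [ 451.1 -360.7  130.1]
top blue 422 [ 541.7 -114.2  162.3] axis [ 0.1 -0.   1. ] z 51.076604328928966 226.02329404963166 top pts [ 550.9 -116.7  224.6]
red 158 526.2974683544304 303.1518987341772 [ 452.7 -365.8  133.9]
housing 5122 ((510.6805725097656, -222.56942749023438), (310.9896545410156, 91.28841400146484), 79.18705749511719) [ 511.5 -187.5   99.8]
deck 1034 ((469.08935546875, -240.78443908691406), (361.5881042480469, 169.8385009765625), 80.7847900390625)
tray [[626.9 398.5  14. ]
 [656.1 269.2  14. ]
 [370.1 191.3  14. ]
 [340.2 323.3  14. ]] [498.3 295.5  14. ]
tub ((385.7167663574219, 54.558616638183594), (89.489990234375, 125.0439224243164), 8.398946762084961) 71.74306445128423
mug [ 384.5 -123.2   89.2] [ 346.9 -163.1   84. ] [423.  -85.3  94.2]
cap [662.  113.3 228. ]
wood [ 531.5 -193.2  200.8] [ 574.9 -176.8  226.7] [ 508.5 -251.6    4. ]
orange [ 515.7 -272.4  224.3] [ 521.8 -262.2  227.5] [ 509.9 -282.4  220.9]
```

```bash
python3 - <<'E'
from h import *
np.set_printoptions(precision=1,suppress=True)
im=load('top')
v,u=np.mgrid[225:320,345:505];uv=np.c_[u.ravel(),v.ravel()];P=depth(im,uv)
m=np.zeros((480,640),np.uint8);k=(abs(P[:,2]-100)<4);m[uv[k,1],uv[k,0]]=255
m=cv2.morphologyEx(m,cv2.MORPH_CLOSE,np.ones((15,15)));m=cv2.morphologyEx(m,cv2.MORPH_OPEN,np.ones((25,25)))
c=max(cv2.findContours(m,0,1)[0],key=cv2.contourArea)[:,0]
r=cv2.minAreaRect(plane(im,c,100)[:,:2].astype(np.float32));print(r)
ang=np.deg2rad(r[2] if r[1][0]>r[1][1] else r[2]+90)
y=np.array([np.cos(ang),np.sin(ang)]);y*=np.sign(y[1]);x=np.array([y[1],-y[0]]);O=np.array(r[0])
print('yaw',np.rad2deg(np.arctan2(x[1],x[0])),O)
np.savez('ster.npz',O=O,x=x,y=y)
loc=lambda P:np.c_[(P[:,:2]-O)@np.c_[x,y],P[:,2]]
boxes={'blue':((105,150,40),(125,255,255),(325,160,365,240),(370,230,410,275)),'wood':((5,60,30),(20,255,150),(355,140,380,212),(415,240,455,275)),'orange':((5,180,120),(15,255,255),(380,120,402,180),(460,250,505,285)),'red':((0,150,80),(4,255,255),(420,140,445,165),(515,290,540,315))}
for n,(lo,hi,bs,bt) in boxes.items():
  for nm,b in(('side',bs),('top',bt)):
    i=load(nm);L=loc(cloud(i,rng(i,lo,hi,b)))
    if n=='red':print(n,nm,L.mean(0));continue
    for z0 in(110,130,150,170,190,210,218):
        s=L[(L[:,2]>z0)&(L[:,2]<z0+(20 if z0<218 else 12))]
        if len(s)>4: print(n,nm,z0,len(s),np.percentile(s,5,0)[:2],np.percentile(s,95,0)[:2])
E
```

```text
((516.3323364257812, -192.25137329101562), (249.05418395996094, 90.87397766113281), 79.30464935302734)
yaw -10.695350646972654 [ 516.3 -192.3]
blue side 110 46 [ 1.6 72.1] [14.  95.2]
blue side 130 86 [ 4.1 75.8] [15.4 94.5]
blue side 150 86 [ 5.8 76.7] [17.  93.7]
blue side 170 92 [ 7.5 77.6] [20.  93.8]
blue side 190 88 [ 9.6 76.4] [20.4 93.6]
blue side 210 110 [11.4 74.4] [23.9 94. ]
blue side 218 73 [11.7 73.2] [23.9 92.7]
blue top 110 21 [ 4.2 69.5] [ 6.4 93.5]
blue top 130 39 [ 5.9 71.9] [11.8 91.7]
blue top 150 42 [ 7.8 71.2] [13.8 91.4]
blue top 170 39 [ 9.7 72.1] [14.9 91.8]
blue top 190 51 [10.9 72.2] [18.  91.8]
blue top 210 125 [13.3 71. ] [24.7 90.9]
blue top 218 109 [14.3 70.7] [24.8 90.9]
wood side 110 69 [ 1.7 -9.3] [14.4 14. ]
wood side 130 91 [ 4.1 -6.2] [15.9 13.2]
wood side 150 93 [ 5.5 -8.2] [17.7 12.9]
wood side 170 103 [ 7. -8.] [19.2 12.7]
wood side 190 102 [ 8.7 -8.6] [21.  13.3]
wood side 210 116 [10.2 -8.6] [23.1 12.7]
wood side 218 72 [11. -9.] [23.5 12.1]
wood top 110 49 [  4.2 -13.4] [13.1 11.8]
wood top 130 41 [ 5.9 -8.9] [16.2 10.3]
wood top 150 50 [ 7
[... 154 characters left out ...]
18 131 [12.8 -9.9] [25.4 11.1]
orange side 110 11 [  4.8 -71.7] [ 11.2 -66.5]
orange side 130 33 [  3.7 -71.6] [ 11.9 -66.1]
orange side 150 46 [  4.2 -70.7] [ 16.  -64.7]
orange side 170 44 [  6.3 -71.5] [ 16.4 -66.4]
orange side 190 49 [  7.2 -71.6] [ 18.3 -65.6]
orange side 210 67 [  6.9 -85.1] [ 17.5 -66.6]
orange side 218 49 [  7.4 -86.1] [ 17.5 -67.3]
orange top 130 15 [  5.6 -69.2] [ 11.6 -68. ]
orange top 150 19 [  7.1 -69.2] [ 15.4 -68.1]
orange top 170 20 [  8.8 -69.5] [ 17.  -68.2]
orange top 190 25 [  8.9 -69.3] [ 18.3 -68.1]
orange top 210 116 [  8.9 -89.3] [ 19.6 -68.9]
orange top 218 108 [  8.9 -89.4] [ 19.7 -69. ]
red side [ -32.8 -177.7  130.1]
red top [ -30.4 -181.9  134.8]
```

step_arm(
  targets=[
    {"hand": 0, "offset": [0.043, -0.014, 0.02], "rotation": [0, 0, -0.17]},
    {"hand": 0, "offset": [0.086, -0.027, 0.04], "rotation": [0, 0, -0.34]},
    {"hand": 0, "offset": [0.128, -0.041, 0.06], "rotation": [0, 0, -0.51]},
    {"hand": 0, "offset": [0.171, -0.054, 0.09], "rotation": [0, 0, -0.68]},
    {"hand": 0, "offset": [0.214, -0.068, 0.113], "rotation": [0, 0, -0.85]},
  ],
)

```text
t: 0.72
tcp_pos: [389.4, -355.1, 104.4]
ee_rot: [0.806, 0.592, -0.0, -0.0]
force: [0.4, 0.8, 0.7]
width: 47.8
finger_force: 0.0
```

```bash
cat >> h.py <<'E'
def st():
    np.set_printoptions(precision=3,suppress=True)
    s=bot.state(); d=np.load('ster.npz'); p=np.array(s['tcp_pos']); M=Ro.from_quat(s['ee_rot']).as_matrix()
    open('log.txt','a').write(repr((list(s['q']),list(p),list(s['ee_rot'])))+'\n')
    print('t',s['t'],'q',s['q'],'p',p,'loc',(p[:2]-d['O'])@np.c_[d['x'],d['y']],'w',s['width'],'F',s['force'],s['finger_force']);print(M); return s,p,M
E
python3 -c "
from h import *
s,p,M=st()
d=np.load('ster.npz');t=np.r_[d['O']-95*d['x']-185*d['y'],105];print(M.T@(t-p)); print(M.T@np.r_[d['x'],0])"
```

```text
t 0.725 q [-0.828  0.461  1.81  -0.     0.871 -0.523] p [ 389.397 -355.112  104.411] loc [ -94.505 -183.589] w 47.756735369159045 F [0.377 0.803 0.731] 0.0
[[ 0.3    0.954 -0.001]
 [ 0.954 -0.3    0.001]
 [ 0.    -0.001 -1.   ]]
[-1.459 -0.326 -0.589]
[ 0.118  0.993 -0.001]
```

step_arm(
  targets=[
    {"hand": 0, "offset": [-0.001, 0, 0], "rotation": [0, 0, -0.118]},
    {"hand": 0, "offset": [-0.001, 0, 0], "rotation": [0, 0, -0.118]},
    {"hand": 0, "offset": [-0.001, 0, 0], "rotation": [0, 0, -0.118]},
    {"hand": 0, "offset": [0.001, 0.015, 0], "rotation": [0, 0, -0.118]},
    {"hand": 0, "offset": [0.003, 0.03, 0], "rotation": [0, 0, -0.118]},
  ],
)

```text
t: 1.35
tcp_pos: [419.3, -363.3, 106.0]
ee_rot: [0.772, 0.636, 0.0, 0.0]
force: [-0.2, -0.0, -0.3]
width: 1.0
finger_force: 0.0
```

step_arm(
  targets=[
    {"hand": 0, "offset": [0, 0.012, 0], "rotation": [0, 0, 0]},
    {"hand": 0, "offset": [0, 0.024, 0], "rotation": [0, 0, 0]},
    {"hand": 0, "offset": [0, 0.036, 0], "rotation": [0, 0, 0]},
    {"hand": 0, "offset": [0, 0.046, 0], "rotation": [0, 0, 0]},
    {"hand": 0, "offset": [0, 0.056, 0], "rotation": [0, 0, 0]},
  ],
)

```text
t: 1.98
tcp_pos: [473.7, -373.4, 105.5]
ee_rot: [0.772, 0.636, -0.0, -0.0]
force: [-0.3, 0.5, -2.1]
width: 0.4
finger_force: 0.4
```

```bash
python3 -c "
from h import *
st()"
```

```text
t 1.975 q [-0.745  0.577  1.603  0.     0.961 -0.553] p [ 473.726 -373.41   105.486] loc [  -8.245 -185.918] w 0.3815068245266924 F [-0.289  0.515 -2.12 ] 0.41977493092417717
[[ 0.191  0.982 -0.   ]
 [ 0.982 -0.191  0.   ]
 [ 0.    -0.    -1.   ]]
```

step_arm(
  targets=[
    {"hand": 0, "offset": [0, 0.004, 0], "rotation": [0, 0, 0]},
    {"hand": 0, "offset": [0, 0.008, 0], "rotation": [0, 0, 0]},
    {"hand": 0, "offset": [0, 0.011, 0], "rotation": [0, 0, 0]},
  ],
)

```text
t: 2.35
tcp_pos: [484.0, -375.5, 105.6]
ee_rot: [0.772, 0.636, -0.0, -0.0]
force: [-0.8, 0.1, -0.6]
width: 0.5
finger_force: 0.4
```

```bash
python3 - <<'E'
from h import *
s=st()
a=snap('side')
cv2.imwrite('pics/lev1.png',cv2.resize(a['pixels'][100:240,370:510,::-1],None,fx=4,fy=4))
E
```

```text
t 2.35 q [-0.736  0.592  1.577 -0.     0.973 -0.544] p [ 483.99  -375.511  105.601] loc [   2.23  -186.078] w 0.5391328235290738 F [-0.849  0.148 -0.621] 0.41757811792194843
[[ 0.191  0.982 -0.   ]
 [ 0.982 -0.191  0.   ]
 [ 0.    -0.    -1.   ]]
```

View pics/lev1.png

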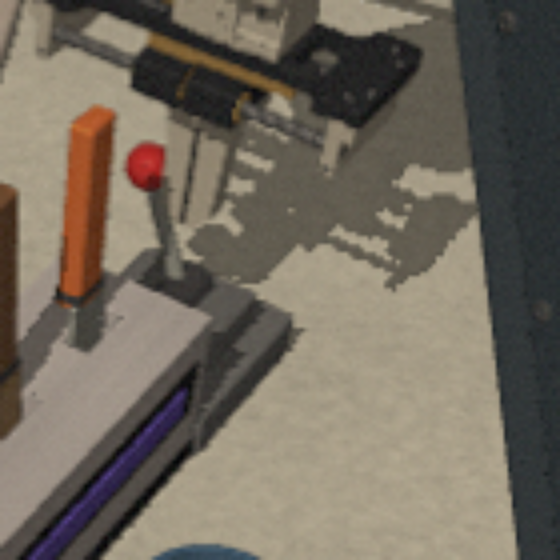

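The lever (ball at crop 147,165) now leans to the far side and the shut fingers are just behind it. I'll keep pushing until it reaches its stop.

step_arm(
  targets=[
    {"hand": 0, "offset": [0, 0.004, 0], "rotation": [0, 0, 0]},
    {"hand": 0, "offset": [0, 0.007, 0], "rotation": [0, 0, 0]},
    {"hand": 0, "offset": [0, 0.007, 0], "rotation": [0, 0, 0]},
  ],
)

```text
t: 2.78
tcp_pos: [491.1, -376.9, 105.7]
ee_rot: [0.772, 0.636, 0.0, 0.0]
force: [-0.7, -0.3, 0.2]
width: 0.7
finger_force: 0.0
```

```bash
python3 - <<'E'
from h import *
s=st()
a=snap('side');d=np.load('ster.npz')
P=cloud(a,rng(a,(0,150,80),(4,255,255),(395,130,445,165)))
print(len(P),(P.mean(0)[:2]-d['O'])@np.c_[d['x'],d['y']],P.mean(0))
E
```

```text
t 2.775 q [-0.73   0.602  1.558  0.     0.981 -0.538] p [ 491.114 -376.93   105.708] loc [   9.493 -186.15 ] w 0.6618219583981418 F [-0.726 -0.26   0.175] 0.0
[[ 0.191  0.982  0.   ]
 [ 0.982 -0.191 -0.   ]
 [-0.     0.    -1.   ]]
86 [  36.959 -179.471] [ 519.342 -375.464  124.227]
```

step_arm(
  targets=[
    {"hand": 0, "offset": [0, 0.003, 0], "rotation": [0, 0, 0]},
    {"hand": 0, "offset": [0, 0.005, 0], "rotation": [0, 0, 0]},
    {"hand": 0, "offset": [0, 0.005, 0], "rotation": [0, 0, 0]},
  ],
)

```text
t: 3.2
tcp_pos: [492.2, -377.1, 105.5]
ee_rot: [0.772, 0.636, -0.002, -0.004]
force: [-23.4, 3.8, 11.6]
width: 0.8
finger_force: 12.0
```

step_arm(
  targets=[
    {"hand": 0, "offset": [0, 0.002, 0], "rotation": [0, 0, 0]},
    {"hand": 0, "offset": [0, 0.003, 0], "rotation": [0, 0, 0]},
    {"hand": 0, "offset": [0, 0.003, 0], "rotation": [0, 0, 0]},
  ],
)

```text
t: 3.58
tcp_pos: [492.5, -377.1, 105.4]
ee_rot: [0.772, 0.636, -0.003, -0.007]
force: [-37.5, 7.2, 21.0]
width: 0.4
finger_force: 20.4
```

```bash
python3 - <<'E'
from h import *
s=st()
a=snap('side');d=np.load('ster.npz')
P=cloud(a,rng(a,(0,150,80),(4,255,255),(395,130,445,165)))
print(len(P),(P.mean(0)[:2]-d['O'])@np.c_[d['x'],d['y']],P.mean(0))
E
```

```text
t 3.575 q [-0.726  0.611  1.543 -0.006  1.002 -0.531] p [ 492.539 -377.094  105.355] loc [  10.924 -186.048] w 0.4393302352280603 F [-37.495   7.209  21.029] 20.3915798664093
[[ 0.191  0.982 -0.014]
 [ 0.982 -0.191  0.006]
 [ 0.003 -0.015 -1.   ]]
79 [  37.983 -179.108] [ 520.416 -375.297  124.467]
```

step_arm(
  targets=[
    {"hand": 0, "offset": [0, -0.03, 0], "rotation": [0, 0, 0]},
    {"hand": 0, "offset": [0, -0.08, -0.01], "rotation": [0, 0, 0]},
    {"hand": 0.55, "offset": [0, -0.12, -0.05], "rotation": [0, 0, 0]},
    {"hand": 0.55, "offset": [0, -0.14, -0.1], "rotation": [0, 0, 0.17]},
    {"hand": 0.55, "offset": [0, -0.14, -0.15], "rotation": [0, 0, 0.34]},
  ],
)

```text
t: 4.25
tcp_pos: [360.1, -351.4, 257.5]
ee_rot: [0.87, 0.493, 0.0, 0.0]
force: [0.7, -0.2, 0.1]
width: 25.9
finger_force: 0.0
```

```bash
python3 - <<'E'
from h import *
s,p,M=st()
L=[eval(l) for l in open('log.txt')]
L.append(([-1.24460362,.351163742,1.65237582,0,1.13911682,-.0845919921],[219.555,-503.925,218.16],0))
# planar fit (tool down): r=a+L1 sin q2+L2 sin(q2+q3), z=h+L1cos q2+L2 cos(q2+q3)-d + possible elbow offset e
A=[];b=[]
for q,p,_ in L:
    r=np.hypot(p[0],p[1]);z=p[2];q2,q23=q[1],q[1]+q[2]
    print(np.arctan2(p[1],p[0])-q[0], r, z, sum(q[1:3])+q[4])
    A.append([1,0,np.sin(q2),np.sin(q23),np.cos(q23)]);b.append(r)
    A.append([0,1,np.cos(q2),np.cos(q23),-np.sin(q23)]);b.append(z)
x,res,rk,sv=np.linalg.lstsq(A,b,rcond=None);print(x,res,sv,np.dot(A,x)-b)
a=snap('side');d=np.load('ster.npz')
P=cloud(a,rng(a,(0,150,80),(4,255,255),(395,130,445,165)))
print(len(P),(P.mean(0)[:2]-d['O'])@np.c_[d['x'],d['y']],P.mean(0))
E
```

```text
t 4.25 q [-0.866  0.225  1.722  0.     1.194 -0.327] p [ 360.072 -351.387  257.495] loc [-124.013 -185.371] w 25.927931374942908 F [ 0.745 -0.207  0.07 ] 0.0
[[ 0.513  0.858  0.   ]
 [ 0.858 -0.513 -0.   ]
 [-0.     0.    -1.   ]]
0.08834872741347455 527.005687631991 104.41120089533598 3.1424759131033175
0.07717220506976374 603.2010198633188 105.48622766484915 3.1419023245765776
0.075974540470792 612.5806116928635 105.60097779306243 3.1417924094982377
0.07522325911503114 619.086938567813 105.70765003797463 3.1411213580999786
0.07285842800195297 620.318131225641 105.35468800009512 3.1555858498324616
0.0925661705910843 503.11459249931903 257.4950140987085 3.1413602728992966
0.08469737358703822 549.6769993823646 218.16 3.142656382
[  1.617 -16.703 480.925 438.205  36.396] [11.673] [4.573 3.737 0.261 0.193 0.145] [ 0.055 -0.526 -0.774  0.109 -0.895  0.194 -1.145  0.252  2.904  0.272
 -0.066 -0.206 -0.079 -0.095]
93 [  35.542 -179.72 ] [ 517.903 -375.445  124.959]
```

```bash
python3 - <<'E'
from h import *
L=[eval(l) for l in open('log.txt')];del L[4]
L.append(([-1.24460362,.351163742,1.65237582,0,1.13911682,-.0845919921],[219.555,-503.925,218.16],0))
A=[];b=[];c=[]
for q,p,_ in L:
    dq=np.arctan2(p[1],p[0])-q[0];R=np.hypot(p[0],p[1]);r=R*np.cos(dq);c.append(R*np.sin(dq));z=p[2];q2,q23=q[1],q[1]+q[2]
    A.append([1,0,np.sin(q2),np.sin(q23),np.cos(q23)]);b.append(r)
    A.append([0,1,np.cos(q2),np.cos(q23),-np.sin(q23)]);b.append(z)
A=np.array(A);b=np.array(b)
x,res,rk,sv=np.linalg.lstsq(A,b,rcond=None);print(c,x,res,sv,A@x-b)
B=A[:,1:4];x,res,rk,sv=np.linalg.lstsq(A[:,1:4],b,rcond=None);print(x,res,sv,B@x-b)
E
```

```text
[np.float64(46.49973444860274), np.float64(46.50416107384406), np.float64(46.49577038979003), np.float64(46.5258301754845), np.float64(46.50491188788475), np.float64(46.500555190369234)] [-1.05461441e-01 -1.86555280e+01  4.87956523e+02  4.37981109e+02
  4.15116057e+01] [0.11614785] [4.23328017 3.45877489 0.24559231 0.19203199 0.13792537] [ 0.04707062  0.0521013   0.02245733 -0.01743392  0.00929931 -0.02651017
 -0.16509629 -0.03274266 -0.15326679  0.02006806  0.23953582  0.00451739]
[-33.94990266 459.3573481  427.57275081] [56.50341059] [3.51817769 2.35956585 0.23425355] [ 6.22832563 -2.40883269 -0.24022301  0.71347271 -1.08753335  1.11724606
 -1.83284598  1.39264493 -0.85618086 -0.72071108 -1.53333657 -0.09381993]
```

step_arm(
  targets=[
    {"hand": 0.55, "offset": [0.045, 0.015, -0.02], "rotation": [-0.05, 0.142, 0]},
    {"hand": 0.55, "offset": [0.09, 0.03, -0.03], "rotation": [-0.1, 0.284, 0]},
    {"hand": 0.55, "offset": [0.13, 0.045, -0.05], "rotation": [-0.15, 0.426, 0]},
    {"hand": 0.55, "offset": [0.17, 0.06, -0.065], "rotation": [-0.2, 0.568, 0]},
    {"hand": 0.55, "offset": [0.2, 0.07, -0.086], "rotation": [-0.25, 0.71, 0]},
  ],
)

```text
t: 4.92
tcp_pos: [524.1, -214.0, 342.3]
ee_rot: [0.806, 0.462, 0.364, -0.066]
force: [-0.1, 0.1, 0.3]
width: 51.0
finger_force: 0.0
```

```bash
cat > kin.py <<'E'
import numpy as np
from scipy.spatial.transform import Rotation as Ro
from scipy.optimize import least_squares
def fk(q,P,sg):
    L1,L2,e,h,d,c,cw,q40,q60=P
    rz=lambda a:Ro.from_euler('z',a); ry=lambda a:Ro.from_euler('y',a)
    R=rz(q[0])
    p=np.array([0,0,h])+R.apply([0,c,0])
    R2=R*ry(q[1]); p=p+R2.apply([0,0,L1])
    R3=R2*ry(q[2]); p=p+R3.apply([e,0,L2])
    R4=R3*rz(sg[0]*q[3]+q40); R5=R4*ry(q[4]); R6=R5*rz(sg[1]*q[5]+q60)
    p=p+R5.apply([0,cw,0])+R6.apply([0,0,d]); return p,R6
E
python3 - <<'E'
from h import *; from kin import *
st()
L=[eval(l) for l in open('log.txt')];del L[4]
best=None
for s4 in(1,-1):
  for s6 in(1,-1):
    for q60 in(0,np.pi/2,np.pi,-np.pi/2):
      def f(P):
        o=[]
        for q,p,r in L:
            pp,R=fk(q,P,(s4,s6)); o+=[*(pp-p),*(200*(R.as_matrix()-Ro.from_quat(r).as_matrix()).ravel())]
        return o
      s=least_squares(f,[488,438,41,300,320,46,0,0,q60])
      if best is None or s.cost<best[0]: best=(s.cost,s4,s6,s.x)
print(best); np.savez('kin.npz',P=best[3],sg=best[1:3])
E
```

```text
t 4.925 q [-0.819  0.223  1.702  0.798  1.282 -0.553] p [ 524.131 -214.003  342.344] loc [ 11.7   -19.927] w 50.98412509475536 F [-0.133  0.107  0.327] 0.0
[[ 0.309  0.793  0.526]
 [ 0.696 -0.565  0.443]
 [ 0.648  0.229 -0.727]]
(np.float64(1.8805287313756328e-24), 1, 1, array([487.3  , 437.8  ,  40.7  , 258.7  , 277.557,  46.5  ,   0.   ,
         0.   ,   1.571]))
```

```bash
cat >> kin.py <<'E'
K=np.load('kin.npz');FK=lambda q:fk(q,K['P'],K['sg'])
lo=np.array([-2.75,-.79,.01,-1.57,.07,-2.87]);hi=np.array([2.75,2.1,2.65,4.71,3.14,2.87])
def ik(p,M,q0,lock=True):
    def f(q):
        pp,R=FK(q); return np.r_[pp-p,300*(Ro.from_matrix(M).inv()*R).as_rotvec()]
    s=least_squares(f,np.clip(q0,lo+.01,hi-.01),bounds=(lo,hi)); return s.x,np.sqrt(2*s.cost)
D=np.load('ster.npz');O,ox,oy=D['O'],D['x'],D['y']
def W(a,b,z): return np.r_[O+a*ox+b*oy,z]
def Mtool(az,pitch):  # tool z pitched 'pitch' below horizontal in azimuth az; y to right (az-90)
    z=np.array([np.cos(az)*np.cos(pitch),np.sin(az)*np.cos(pitch),-np.sin(pitch)]); y=np.array([np.sin(az),-np.cos(az),0])
    return np.c_[np.cross(y,z),y,z]
AZ=np.arctan2(ox[1],ox[0])
E
python3 - <<'E'
from kin import *
np.set_printoptions(precision=2,suppress=True)
for a in(0,5,10,20,30,40):
  for zg in(180,310):
    al=np.deg2rad(a);M=Mtool(AZ,al);p=W(13,83,zg)+7*M[:,2]
    out=[]
    for q0 in([-.4,.4,2.4,3.1,1,0],[-.4,.4,2.4,2.5,1,.5],[-.4,.4,2.4,3.1,1,2.8],[-.4,.4,2.4,3.1,1,-2.8],[-.2,.2,2,0,.3,0]):
        q,e=ik(p,M,q0)
        if e<1: out.append(q)
    print(a,zg,*out)
tz=np.deg2rad(14.7)
for a in(70,80,90,100,110,120):
    M=Mtool(tz,np.deg2rad(a));p=np.array([498,295,13])+55*np.array([np.cos(tz),np.sin(tz),0])+7*M[:,2]
    print('place',a,[(q,e) for q,e in[ik(p,M,x) for x in([.4,.8,1.5,0,1,0],[.4,.8,1.5,0,1,-2.5],[.4,.8,1.5,0,1,2.5])] if e<1])
E
```

```text
0 180 [-0.39  0.74  2.41  2.94  1.59 -1.57] [-0.39  0.74  2.41  2.94  1.59 -1.57] [-0.39  0.74  2.41  2.94  1.59 -1.57] [-0.39  0.74  2.41  2.94  1.59 -1.57]
0 310 [-0.39  0.29  2.43  2.92  1.16 -1.48] [-0.39  0.29  2.43  2.92  1.16 -1.48] [-0.39  0.29  2.43  2.92  1.16 -1.48] [-0.39  0.29  2.43  2.92  1.16 -1.48]
5 180 [-0.38  0.66  2.42  2.94  1.43 -1.56] [-0.38  0.66  2.42  2.94  1.43 -1.56] [-0.38  0.66  2.42  2.94  1.43 -1.56] [-0.38  0.66  2.42  2.94  1.43 -1.56]
5 310 [-0.38  0.21  2.41  2.9   0.98 -1.45] [-0.38  0.21  2.41  2.9   0.98 -1.45] [-0.38  0.21  2.41  2.9   0.98 -1.45] [-0.38  0.21  2.41  2.9   0.98 -1.45]
10 180 [-0.38  0.58  2.43  2.94  1.26 -1.54] [-0.38  0.58  2.43  2.94  1.26 -1.54] [-0.38  0.58  2.43  2.94  1.26 -1.54] [-0.38  0.58  2.43  2.94  1.26 -1.54]
10 310 [-0.38  0.15  2.39  2.87  0.81 -1.42] [-0.38  0.15  2.39  2.87  0.81 -1.42] [-0.38  0.15  2.39  2.87  0.81 -1.42] [-0.38  0.15  2.39  2.87  0.81 -1.42]
20 180 [-0.37  0.43  2.4   2.92  0.92 -1.5 ] [-0.37  0.43  2.4   2.92  0.92 -1.5 ] [-0.37  0.43  2.4   2.92  0.92 -1.5 ] [-0.37  0.43  2.4   2.92  0.9
[... 1191 characters left out ...]
ray([ 0.44,  0.76,  1.56, -0.  ,  0.82,  1.75]), np.float64(8.979804737474722e-14)), (array([ 0.44,  0.76,  1.56, -0.  ,  0.82,  1.75]), np.float64(1.0509476744780484e-12))]
place 100 [(array([0.42, 0.83, 1.42, 0.03, 1.06, 1.72]), np.float64(1.472300923618372e-13)), (array([0.42, 0.83, 1.42, 0.03, 1.06, 1.72]), np.float64(3.500075608015478e-13))]
place 110 [(array([0.41, 0.92, 1.27, 0.06, 1.3 , 1.7 ]), np.float64(1.385138352108145e-13)), (array([0.41, 0.92, 1.27, 0.06, 1.3 , 1.7 ]), np.float64(1.5771211397694737e-13))]
place 120 [(array([0.41, 1.02, 1.12, 0.07, 1.53, 1.7 ]), np.float64(1.3618530084994892e-13)), (array([0.41, 1.02, 1.12, 0.07, 1.53, 1.7 ]), np.float64(3.118934928958587e-13))]
```

```bash
cat >> kin.py <<'E'
def rows(qs,p0,M0):
    # print rows relative to the pose p0,M0 in tool axes, re-based every 5 rows on the rounded commanded pose
    for i in range(0,len(qs),5):
        out=[];R0=Ro.from_matrix(M0)
        for q in qs[i:i+5]:
            p,R=FK(q); o=np.round(M0.T@(p-p0)/1000,3); r=np.round((R0.inv()*R).as_rotvec(),3); out.append((list(map(float,o)),list(map(float,r))))
        for o in out: print(o)
        print('--'); p0=p0+M0@(np.array(out[-1][0])*1000); M0=(R0*Ro.from_rotvec(out[-1][1])).as_matrix()
def jpath(qa,qb,step=.17):
    n=1
    while True:
        qs=[qa+(qb-qa)*k/n for k in range(n+1)]
        rot=max((FK(qs[k])[1].inv()*FK(qs[k+1])[1]).magnitude() for k in range(n)); tr=max(np.linalg.norm(FK(qs[k])[0]-FK(qs[k+1])[0]) for k in range(n))
        v=(abs(qb-qa)/n/.125/np.array([2.22,2.22,2.79,3.14,3.14,3.14])).max()
        if rot<step and tr<58 and v<.65: return qs[1:]
        n+=1
E
cat > plan1.py <<'E'
from h import *; from kin import *
s,p,M=st(); q=np.array(s['q'])
Mt=Mtool(AZ,np.deg2rad(15)); pt=W(13,83,180)+7*Mt[:,2]
qp,e=ik(pt,Mt,[-.37,.5,2.4,2.93,1.1,-1.5]); qpre,e2=ik(pt-110*np.r_[ox,0]+[0,0,40],Mt,qp); print(qp,e,qpre,e2)
qs=jpath(q,qpre)
for k in qs: pp,R=FK(k);Rm=R.as_matrix();print(pp,'bodylow',min((pp+Rm@[sx*37.5,sy*94,-z])[2] for sx in(-1,1) for sy in(-1,1) for z in(84,277)))
rows(qs,p,M)
E
python3 plan1.py
```

```text
t 4.925 q [-0.819  0.223  1.702  0.798  1.282 -0.553] p [ 524.131 -214.003  342.344] loc [ 11.7   -19.927] w 50.98412509475536 F [-0.133  0.107  0.327] 0.0
[[ 0.309  0.793  0.526]
 [ 0.696 -0.565  0.443]
 [ 0.648  0.229 -0.727]]
[-0.379  0.501  2.418  2.932  1.091 -1.523] 2.6819586473639436e-13 [-0.487  0.264  2.65   2.811  1.084 -1.494] 6.97840801026755
[ 541.261 -167.321  339.839] bodylow 339.9726649198116
[ 554.353 -128.873  340.651] bodylow 326.9552211538849
[563.666 -99.304 342.386] bodylow 317.2052368414726
[569.191 -78.604 342.795] bodylow 309.2359697799545
[570.622 -66.199 339.955] bodylow 301.508887951818
[567.363 -61.068 332.435] bodylow 292.59508958405996
[558.585 -61.884 319.409] bodylow 281.3341016676022
[543.316 -67.168 300.729] bodylow 266.9726754363013
[520.557 -75.422 276.937] bodylow 249.26766285700387
[489.415 -85.256 249.225] bodylow 227.59620889089268
[449.243 -95.476 219.342] bodylow 205.6201835809721
([0.036, -0.013, 0.031], [-0.033, 0.156, 0.015])
([0.068, -0.025, 0.055], [-0.082, 0.296, 0.047])
([0.092, -0.033, 0.072], [-0.146, 0.414, 0.094])
([0.108, -0.041, 0.083], [-0.221, 0.509, 0.156])
([0.116, -0.047, 0.092], [-0.306, 0.578, 0.23])
--
([-0.006, -0.007, 0.001], [-0.107, 0.042, 0.061])
([-0.02, -0.014, -0.005], [-0.222, 0.057, 0.122])
([-0.04, -0.021, -0.017], [-0.341, 0.044, 0.181])
([-0.066, -0.03, -0.037], [-0.462, 0.003, 0.238])
([-0.097, -0.044, -0.063], [-0.581, -0.064, 0.29])
--
([-0.037, 0.013, -0.033], [-0.127, -0.082, 0.025])
--
```

```bash
sed -i 's/-110\*/-80*/;s/\[0,0,40\]/[0,0,40]/' plan1.py; python3 plan1.py|tail -26
```

```text
[-0.379  0.501  2.418  2.932  1.091 -1.523] 2.6819586473639436e-13 [-0.452  0.298  2.598  2.849  1.073 -1.498] 2.9032221177573374e-13
[ 544.002 -167.148  340.743] bodylow 340.3933715600209
[ 559.577 -128.637  342.413] bodylow 327.8320307814531
[571.176 -99.145 344.876] bodylow 318.5120916283158
[578.851 -78.667 345.806] bodylow 310.88084552551214
[582.348 -66.608 343.221] bodylow 303.3369006667091
[581.108 -61.922 335.654] bodylow 294.39900169159927
[574.321 -63.257 322.269] bodylow 282.8708973076674
[561.014 -69.114 302.929] bodylow 267.98392012967395
[540.179 -77.993 278.214] bodylow 249.5007182189628
[510.909 -88.515 249.364] bodylow 226.93999266315535
[472.544 -99.514 218.188] bodylow 203.7068479870542
([0.038, -0.011, 0.032], [-0.035, 0.159, 0.012])
([0.07, -0.02, 0.056], [-0.085, 0.3, 0.042])
([0.096, -0.027, 0.074], [-0.149, 0.421, 0.089])
([0.113, -0.032, 0.086], [-0.225, 0.517, 0.15])
([0.121, -0.037, 0.095], [-0.311, 0.587, 0.224])
--
([-0.006, -0.006, 0.003], [-0.107, 0.043, 0.06])
([-0.02, -0.011, -0.001], [-0.223, 0.057, 0.121])
([-0.041, -0.017, -0.012], [-0.343, 0.043, 0.181])
([-0.068, -0.025, -0.031], [-0.464, 0.001, 0.237])
([-0.099, -0.037, -0.056], [-0.583, -0.067, 0.289])
--
([-0.038, 0.013, -0.031], [-0.127, -0.083, 0.024])
--
```

```bash
sed -i 's/\[0,0,40\]/[0,0,110]/' plan1.py; cat >> plan1.py <<'E'
for k in qs:
    pp,R=FK(k);Rm=R.as_matrix();print('tips low',min((pp+Rm@[sx*8,sy*43,0])[2] for sx in(-1,1) for sy in(-1,1)))
E
python3 plan1.py|tail -36
```

```text
[[ 0.309  0.793  0.526]
 [ 0.696 -0.565  0.443]
 [ 0.648  0.229 -0.727]]
[-0.379  0.501  2.418  2.932  1.091 -1.523] 2.6819586473639436e-13 [-0.452 -0.002  2.551  2.759  0.745 -1.353] 8.254168469277473e-14
[ 547.954 -170.372  353.821] bodylow 350.3011808176182
[ 565.552 -135.619  366.631] bodylow 346.9286529284367
[ 577.025 -110.128  378.114] bodylow 345.74098332427377
[582.388 -93.53  385.851] bodylow 344.90874296331333
[581.528 -84.809 387.867] bodylow 342.66362985991043
[574.187 -82.455 382.781] bodylow 337.4926246820319
[559.998 -84.645 369.902] bodylow 328.2991111283248
[538.549 -89.438 349.264] bodylow 314.5121157333522
[509.473 -94.95  321.586] bodylow 296.1316992890938
[472.544 -99.514 288.188] bodylow 273.70684798705395
([0.045, -0.003, 0.023], [-0.082, 0.143, 0.003])
([0.083, -0.006, 0.039], [-0.172, 0.267, 0.027])
([0.112, -0.009, 0.048], [-0.269, 0.369, 0.072])
([0.13, -0.012, 0.052], [-0.368, 0.446, 0.135])
([0.137, -0.017, 0.054], [-0.467, 0.499, 0.215])
--
([-0.005, -0.007, -0.005], [-0.114, 0.019, 0.072])
([-0.018, -0.014, -0.016], [-0.227, 0.013, 0.15])
([-0.041, -0.024, -0.033], [-0.336, -0.018, 0.231])
([-0.071, -0.038, -0.057], [-0.439, -0.072, 0.315])
([-0.106, -0.058, -0.086], [-0.533, -0.147, 0.401])
--
tips low 335.75163489804976
tips low 346.58259193927785
tips low 357.24198465982187
tips low 365.273390350767
tips low 368.54458143703596
tips low 365.4348793945122
tips low 354.9714443280291
tips low 336.90112612507994
tips low 311.6913214144721
tips low 280.46086007396974
```

step_arm(
  targets=[
    {"hand": 0.55, "offset": [0.045, -0.003, 0.023], "rotation": [-0.082, 0.143, 0.003]},
    {"hand": 0.55, "offset": [0.083, -0.006, 0.039], "rotation": [-0.172, 0.267, 0.027]},
    {"hand": 0.55, "offset": [0.112, -0.009, 0.048], "rotation": [-0.269, 0.369, 0.072]},
    {"hand": 0.55, "offset": [0.13, -0.012, 0.052], "rotation": [-0.368, 0.446, 0.135]},
    {"hand": 0.55, "offset": [0.137, -0.017, 0.054], "rotation": [-0.467, 0.499, 0.215]},
  ],
)

```text
t: 5.55
tcp_pos: [580.6, -85.7, 386.8]
ee_rot: [0.731, 0.247, 0.635, -0.027]
force: [1.1, -0.1, 0.8]
width: 50.7
finger_force: 0.0
```

step_arm(
  targets=[
    {"hand": 0.55, "offset": [-0.005, -0.007, -0.005], "rotation": [-0.114, 0.019, 0.072]},
    {"hand": 0.55, "offset": [-0.018, -0.014, -0.016], "rotation": [-0.227, 0.013, 0.15]},
    {"hand": 0.55, "offset": [-0.041, -0.024, -0.033], "rotation": [-0.336, -0.018, 0.231]},
    {"hand": 0.55, "offset": [-0.071, -0.038, -0.057], "rotation": [-0.439, -0.072, 0.315]},
    {"hand": 0.55, "offset": [-0.106, -0.058, -0.086], "rotation": [-0.533, -0.147, 0.401]},
  ],
)

```text
t: 6.18
tcp_pos: [470.0, -100.7, 286.5]
ee_rot: [0.792, -0.075, 0.603, 0.059]
force: [1.0, -0.5, -0.5]
width: 50.9
finger_force: 0.0
```

```bash
python3 - <<'E'
from h import *; from kin import *
s,p,M=st()
Mt=Mtool(AZ,np.deg2rad(15)); pt=W(13,83,180)+7*Mt[:,2]
print('rot',(Ro.from_matrix(M).inv()*Ro.from_matrix(Mt)).as_rotvec(),'pre',M.T@(pt-80*np.r_[ox,0]-p),'pick',M.T@(pt-p))
b=snap('top')
for lo,hi,bx in(((105,150,40),(125,255,255),(370,225,415,275)),):
    P=cloud(b,rng(b,lo,hi,bx));print(len(P))
P=cloud(b,rng(b,(0,150,80),(4,255,255),(510,250,545,315)));
if len(P):print('lever',(P.mean(0)[:2]-O)@np.c_[ox,oy],P.mean(0)[2])
w=snap('wrist','w1')
E
```

```text
t 6.175 q [-0.456 -0.006  2.554  2.757  0.737 -1.354] p [ 469.981 -100.73   286.531] loc [-62.531  81.329] w 50.92285308974664 F [ 1.02  -0.473 -0.548] 0.0
[[ 0.261 -0.19   0.946]
 [-0.048 -0.982 -0.183]
 [ 0.964  0.002 -0.266]]
rot [0.005 0.007 0.001] pre [-103.841   -1.916   30.977] pick [-82.593  -2.249 108.104]
423
lever [  36.335 -181.701] 130.72454737824341
```

View pics/w1.png

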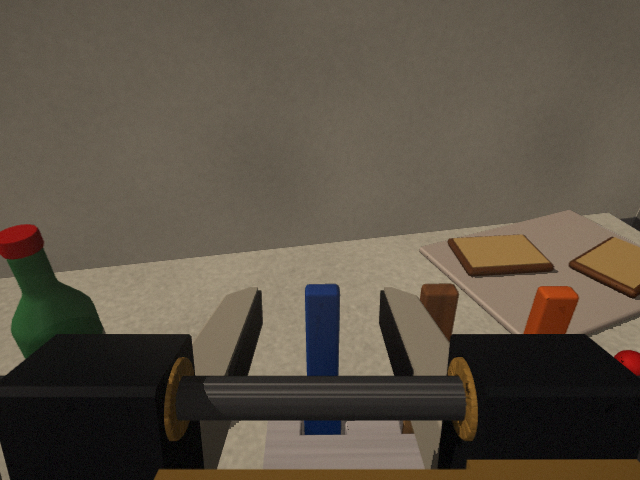

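The blue handle (u≈322) sits midway between the pads (262 and 379), and from above the lever is at +36, its far stop. I'll descend and move in.

step_arm(
  targets=[
    {"hand": 0.55, "offset": [-0.04, -0.001, 0.012], "rotation": [0.005, 0.007, 0]},
    {"hand": 0.55, "offset": [-0.08, -0.002, 0.024], "rotation": [0.005, 0.007, 0]},
    {"hand": 0.55, "offset": [-0.104, -0.002, 0.031], "rotation": [0.005, 0.007, 0]},
    {"hand": 0.55, "offset": [-0.101, -0.002, 0.043], "rotation": [0.005, 0.007, 0]},
    {"hand": 0.55, "offset": [-0.096, -0.002, 0.06], "rotation": [0.005, 0.007, 0]},
  ],
)

```text
t: 6.9
tcp_pos: [505.2, -105.3, 180.2]
ee_rot: [0.789, -0.071, 0.608, 0.056]
force: [-0.1, -0.1, -0.4]
width: 51.4
finger_force: 0.0
```

```bash
python3 - <<'E'
from h import *; from kin import *
s,p,M=st()
Mt=Mtool(AZ,np.deg2rad(15)); pt=W(13,83,180)+7*Mt[:,2]
print('rot',(Ro.from_matrix(M).inv()*Ro.from_matrix(Mt)).as_rotvec(),'pick',M.T@(pt-p))
E
```

```text
t 6.9 q [-0.42   0.483  2.527  2.893  1.185 -1.539] p [ 505.248 -105.257  180.189] loc [-27.037  83.426] w 51.35485085840044 F [-0.115 -0.102 -0.368] 0.0
[[ 0.251 -0.181  0.951]
 [-0.045 -0.984 -0.175]
 [ 0.967  0.001 -0.255]]
rot [-0.005 -0.004  0.003] pick [ 9.997  0.664 45.759]
```

step_arm(
  targets=[
    {"hand": 0.55, "offset": [0.005, 0.001, 0.02], "rotation": [-0.005, -0.004, 0]},
    {"hand": 0.55, "offset": [0.01, 0.001, 0.036], "rotation": [-0.005, -0.004, 0]},
    {"hand": 0.55, "offset": [0.01, 0.001, 0.046], "rotation": [-0.005, -0.004, 0]},
    {"hand": 0.55, "offset": [0.01, 0.001, 0.046], "rotation": [-0.005, -0.004, 0]},
  ],
)

```text
t: 7.4
tcp_pos: [550.5, -114.5, 178.3]
ee_rot: [0.79, -0.073, 0.606, 0.058]
force: [0.0, 0.5, -0.8]
width: 50.8
finger_force: 0.0
```

step_arm(
  targets=[
    {"hand": 0, "offset": [0, 0, 0], "rotation": [0, 0, 0]},
    {"hand": 0, "offset": [0, 0, 0], "rotation": [0, 0, 0]},
    {"hand": 0, "offset": [0, 0, 0], "rotation": [0, 0, 0]},
    {"hand": 0, "offset": [0, 0, 0], "rotation": [0, 0, 0]},
  ],
  newtons=30,
)

```text
t: 7.9
tcp_pos: [549.5, -114.4, 177.0]
ee_rot: [0.79, -0.073, 0.605, 0.058]
force: [0.1, 0.4, -0.7]
width: 23.9
finger_force: 29.9
```

```bash
python3 - <<'E'
from h import *; from kin import *
s,p,M=st()
w=snap('wrist','w2')
print('up',M.T@[0,0,1])
E
```

```text
t 7.9 q [-0.38   0.504  2.421  2.932  1.095 -1.527] p [ 549.547 -114.433  176.99 ] loc [18.195 82.631] w 23.93247370115001 F [ 0.136  0.418 -0.717] 29.94097262620926
[[ 0.256 -0.186  0.949]
 [-0.046 -0.983 -0.18 ]
 [ 0.966  0.003 -0.26 ]]
up [ 0.966  0.003 -0.26 ]
```

View pics/w2.png

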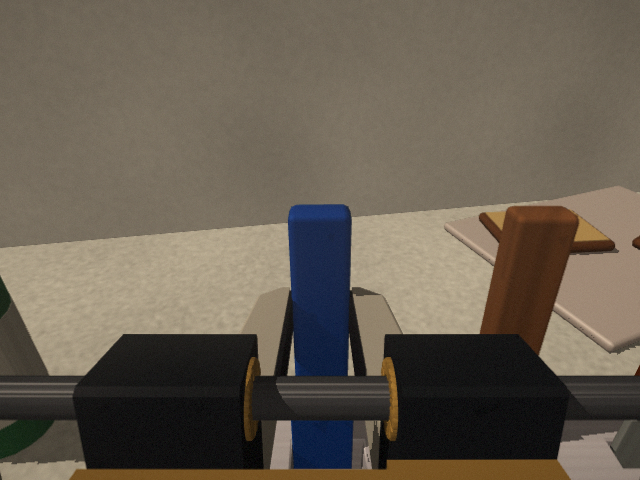

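The handle is held squarely between the pads (width 23.9), so I'll lift along its lean.

step_arm(
  targets=[
    {"hand": 0, "offset": [0.015, 0, -0.003], "rotation": [0, 0, 0]},
    {"hand": 0, "offset": [0.04, 0, -0.007], "rotation": [0, 0, 0]},
    {"hand": 0, "offset": [0.07, 0, -0.013], "rotation": [0, 0, 0]},
    {"hand": 0, "offset": [0.1, 0, -0.018], "rotation": [0, 0, 0]},
    {"hand": 0, "offset": [0.138, 0, -0.025], "rotation": [0, 0, 0]},
  ],
)

```text
t: 8.57
tcp_pos: [560.8, -116.2, 317.1]
ee_rot: [0.791, -0.073, 0.605, 0.058]
force: [1.1, 0.3, -1.3]
width: 23.7
finger_force: 29.9
```

```bash
cat > plan2.py <<'E'
from h import *; from kin import *
s,p,M=st(); q=np.array(s['q'])
# spreader in tool frame from side view cloud of handle
sd=snap('side','side2'); T=Ro.from_quat(s['ee_rot']).as_matrix()
m=cv2.inRange(hsv(sd),(105,150,40),(125,255,255))>0
P=cloud(sd,m);L=(P-p)@M; k=(abs(L[:,1])<30)&(abs(L[:,2]+7)<45)&(abs(L[:,0])<230);L=L[k]
print('n',len(L),'x',L[:,0].min(),L[:,0].max())
for a in range(-180,80,20):
    t=L[(L[:,0]>a)&(L[:,0]<a+20)]
    if len(t)>3: print(a,len(t),np.percentile(t,10,0)[1:],np.percentile(t,90,0)[1:])
E
python3 plan2.py
```

```text
t 8.575 q [-0.372  0.085  2.331  2.824  0.599 -1.358] p [ 560.82  -116.166  317.05 ] loc [29.594 83.02 ] w 23.672751000055325 F [ 1.056  0.304 -1.258] 29.945716559886932
[[ 0.258 -0.186  0.948]
 [-0.046 -0.982 -0.18 ]
 [ 0.965  0.003 -0.262]]
n 849 x -164.03247434618618 46.314138757635504
-160 76 [-13.72   14.986] [ 8.751 18.386]
-140 76 [-14.513  11.421] [ 8.188 14.954]
-120 71 [-14.675   7.701] [ 7.427 11.4  ]
-100 84 [-14.718   4.153] [7.709 8.132]
-80 78 [-14.646   0.891] [6.704 4.837]
-60 69 [-13.268  -2.117] [1.312 7.195]
-40 91 [-13.775  -4.6  ] [-0.328  5.99 ]
-20 6 [-5.107 -8.524] [ 9.629 -1.773]
0 98 [-13.796 -12.561] [ 3.705 -3.796]
20 134 [-13.598 -15.56 ] [ 2.071 -4.649]
40 64 [-12.651 -16.695] [ 3.163 -7.58 ]
```

```bash
cat > plan3.py <<'E'
from h import *; from kin import *
s,p,M=st(); q=np.array(s['q']); de=np.deg2rad(9.8); az=np.deg2rad(15)
Mp=Mtool(az,np.deg2rad(99.8)); pl=np.array([498,295.5,10])+59*np.array([np.cos(az),np.sin(az),0])
qpl,e=ik(pl,Mp,[.42,.82,1.42,.03,1.06,1.72]); qpre,e2=ik(pl+[0,0,110],Mp,qpl); print(qpl,e,qpre,e2)
def show(qs):
  for k in qs:
    pp,R=FK(k); a=R.apply([-164*np.cos(de),0,164*np.sin(de)])+pp; b=R.apply([46,0,-8])+pp; Rm=R.as_matrix()
    bl=min((pp+Rm@[sx*37.5,sy*94,-z])[2] for sx in(-1,1) for sy in(-1,1) for z in(84,200))
    print('tcp',pp.round(),'blade',a.round(),'hend',b.round(),'body',bl.round(), 'wrist',(pp-277*Rm[:,2]).round())
E
cat >> plan3.py <<'E'
if __name__=='__main__':
    qs=jpath(q,qpre,.165); show(qs); rows(qs,p,M)
E
python3 plan3.py
```

```text
t 8.625 q [-0.371  0.077  2.326  2.822  0.595 -1.354] p [ 562.285 -116.565  323.099] loc [31.108 82.899] w 23.589554045154664 F [ 4.576 -2.009  4.6  ] 29.946514070034027
[[ 0.25  -0.186  0.95 ]
 [-0.044 -0.983 -0.181]
 [ 0.967  0.004 -0.254]]
[0.425 0.835 1.402 0.031 1.074 1.717] 3.5193480584869037e-13 [0.425 0.694 1.36  0.029 1.256 1.723] 5.505067908379791e-12
tcp [592. -76. 334.] blade [583. -66. 171.] hend [594. -78. 381.] body 312.0 wrist [323. -61. 397.]
tcp [616. -31. 342.] blade [608. -13. 179.] hend [618. -36. 388.] body 313.0 wrist [346. -54. 400.]
tcp [633.  16. 346.] blade [622.  43. 185.] hend [637.   9. 392.] body 311.0 wrist [369. -44. 403.]
tcp [644.  64. 346.] blade [625.  98. 187.] hend [650.  54. 392.] body 307.0 wrist [392. -33. 405.]
tcp [649. 111. 343.] blade [618. 150. 186.] hend [658. 100. 387.] body 300.0 wrist [414. -20. 407.]
tcp [648. 157. 335.] blade [602. 196. 183.] hend [661. 145. 378.] body 290.0 wrist [435.  -5. 408.]
tcp [642. 199. 324.] blade [579. 235. 177.] hend [660. 188. 366.] body 279.0 wrist [456.  11. 409.]
tcp [631. 236. 310.] blade [551. 266
[... 1408 characters left out ...]
-0.015, -0.037, 0.023], [0.117, -0.077, 0.036])
([-0.034, -0.073, 0.04], [0.221, -0.172, 0.071])
([-0.056, -0.105, 0.052], [0.308, -0.285, 0.104])
([-0.082, -0.134, 0.06], [0.374, -0.412, 0.132])
([-0.109, -0.158, 0.063], [0.416, -0.549, 0.155])
--
([-0.024, -0.008, 0.022], [0.016, -0.139, 0.041])
([-0.049, -0.013, 0.039], [0.004, -0.278, 0.081])
([-0.073, -0.013, 0.052], [-0.034, -0.414, 0.12])
([-0.094, -0.009, 0.061], [-0.1, -0.541, 0.155])
([-0.113, -0.001, 0.067], [-0.192, -0.654, 0.186])
--
([-0.006, 0.012, 0.013], [-0.109, -0.089, 0.054])
([-0.008, 0.025, 0.021], [-0.237, -0.155, 0.111])
([-0.006, 0.039, 0.025], [-0.378, -0.194, 0.169])
([0.0, 0.053, 0.024], [-0.53, -0.203, 0.227])
--
```

View pics/side2.png

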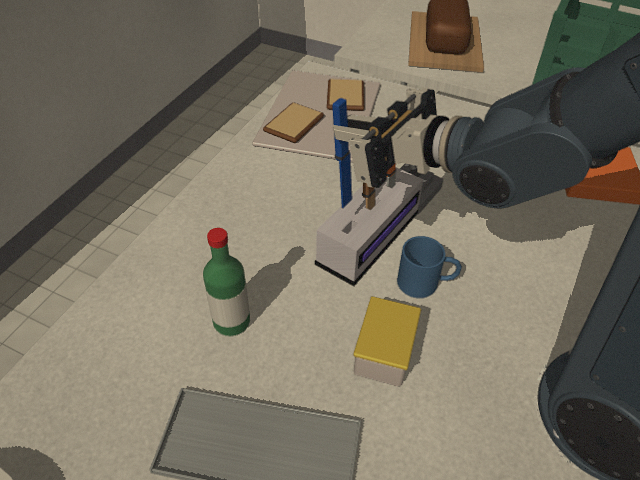

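The spreader is out of its slot, hanging clear (handle at (340,125), blade down to (346,205)). The direct path would sweep the blade into the bottle, so I'll route higher and closer in.

```bash
cat > plan4.py <<'E'
from plan3 import *
import sys
def clear(qs):
    best=9e9
    for k in qs:
        pp,R=FK(k);a=R.apply([-164*np.cos(de),0,164*np.sin(de)])+pp; b=R.apply([46,0,-8])+pp
        for t in np.linspace(0,1,12):
            x=a+(b-a)*t; dxy=np.hypot(x[0]-660,x[1]-113)-34; dz=x[2]-230; best=min(best,max(dxy,dz))
    return best
for q2 in(.1,0,-.15,-.3):
  for q3 in (1.85,2.1,2.3):
    m=(q+qpre)/2; m[1]=q2; m[2]=q3
    a=jpath(q,m,.165); b=jpath(m,qpre,.165); print(q2,q3,len(a)+len(b),clear(a+b))
E
python3 plan4.py|tail -12
```

```text
0.1 1.85 20 23.230813916317885
0.1 2.1 19 46.86183134090129
0.1 2.3 20 75.16711984586999
0 1.85 21 47.07573775515675
0 2.1 19 49.78773888100325
0 2.3 19 81.49572180989031
-0.15 1.85 22 67.70664095447017
-0.15 2.1 20 46.93407243701607
-0.15 2.3 19 81.51855905119633
-0.3 1.85 24 80.02785350448511
-0.3 2.1 22 49.58861647260524
-0.3 2.3 20 83.72938120970417
```

```bash
cat > plan5.py <<'E'
from plan3 import *
m=(q+qpre)/2; m[1]=0; m[2]=2.3
qs=jpath(q,m,.165)+jpath(m,qpre,.165); show(qs); rows(qs,p,M)
E
python3 plan5.py|tail -n +6
```

```text
tcp [571. -65. 332.] blade [561. -55. 169.] hend [573. -68. 379.] body 310.0 wrist [302. -53. 397.]
tcp [572. -12. 339.] blade [562.   7. 176.] hend [575. -18. 385.] body 309.0 wrist [303. -40. 400.]
tcp [566.  41. 341.] blade [550.  70. 181.] hend [571.  33. 387.] body 306.0 wrist [305. -26. 403.]
tcp [553.  93. 340.] blade [526. 129. 182.] hend [560.  83. 385.] body 301.0 wrist [305. -12. 407.]
tcp [532. 142. 336.] blade [491. 182. 182.] hend [543. 130. 380.] body 293.0 wrist [305.   1. 410.]
tcp [505. 186. 328.] blade [446. 226. 180.] hend [521. 175. 370.] body 284.0 wrist [304.  15. 414.]
tcp [472. 224. 317.] blade [394. 259. 177.] hend [494. 214. 357.] body 273.0 wrist [303.  28. 417.]
tcp [435. 254. 304.] blade [338. 281. 174.] hend [462. 247. 341.] body 261.0 wrist [301.  42. 420.]
tcp [395. 277. 289.] blade [281. 290. 172.] hend [428. 273. 322.] body 250.0 wrist [298.  55. 424.]
tcp [403. 292. 278.] blade [277. 292. 173.] hend [438. 292. 308.] body 245.0 wrist [337.  70. 430.]
tcp [410. 304. 264.] blade [275. 290. 173.] hend [449. 307. 290.] body 238.0 wrist [375.  87. 434.]

[... 1046 characters left out ...]
)
--
([-0.024, -0.046, 0.002], [0.118, -0.095, 0.042])
([-0.053, -0.089, -0.002], [0.219, -0.209, 0.083])
([-0.085, -0.125, -0.014], [0.3, -0.341, 0.122])
([-0.118, -0.156, -0.031], [0.356, -0.488, 0.155])
([-0.127, -0.162, -0.014], [0.384, -0.617, 0.17])
--
([0.0, 0.006, 0.019], [0.002, -0.129, 0.033])
([-0.001, 0.016, 0.036], [-0.022, -0.257, 0.067])
([-0.001, 0.031, 0.052], [-0.07, -0.378, 0.1])
([-0.001, 0.049, 0.067], [-0.142, -0.489, 0.131])
([0.001, 0.07, 0.082], [-0.236, -0.586, 0.159])
--
([0.016, 0.019, 0.013], [-0.109, -0.075, 0.049])
([0.035, 0.038, 0.024], [-0.233, -0.128, 0.101])
([0.057, 0.058, 0.033], [-0.369, -0.156, 0.156])
([0.082, 0.076, 0.04], [-0.512, -0.156, 0.212])
--
```

step_arm(
  targets=[
    {"hand": 0, "offset": [0.009, -0.052, -0.004], "rotation": [0.139, 0.018, 0.031]},
    {"hand": 0, "offset": [0.013, -0.104, -0.013], "rotation": [0.282, 0.015, 0.063]},
    {"hand": 0, "offset": [0.012, -0.156, -0.03], "rotation": [0.427, -0.012, 0.094]},
    {"hand": 0, "offset": [0.005, -0.204, -0.052], "rotation": [0.569, -0.063, 0.122]},
    {"hand": 0, "offset": [-0.007, -0.248, -0.079], "rotation": [0.704, -0.138, 0.146]},
  ],
)

```text
t: 9.25
tcp_pos: [529.6, 143.7, 329.3]
ee_rot: [0.794, 0.081, 0.54, -0.268]
force: [0.7, 0.6, -1.5]
width: 23.9
finger_force: 29.9
```

step_arm(
  targets=[
    {"hand": 0, "offset": [-0.024, -0.046, 0.002], "rotation": [0.118, -0.095, 0.042]},
    {"hand": 0, "offset": [-0.053, -0.089, -0.002], "rotation": [0.219, -0.209, 0.083]},
    {"hand": 0, "offset": [-0.085, -0.125, -0.014], "rotation": [0.3, -0.341, 0.122]},
    {"hand": 0, "offset": [-0.118, -0.156, -0.031], "rotation": [0.356, -0.488, 0.155]},
    {"hand": 0, "offset": [-0.127, -0.162, -0.014], "rotation": [0.384, -0.617, 0.17]},
  ],
)

```text
t: 9.88
tcp_pos: [398.5, 293.0, 272.7]
ee_rot: [0.859, 0.191, 0.225, -0.418]
force: [1.4, 0.6, -0.2]
width: 23.7
finger_force: 29.9
```

step_arm(
  targets=[
    {"hand": 0, "offset": [0, 0.006, 0.019], "rotation": [0.002, -0.129, 0.033]},
    {"hand": 0, "offset": [-0.001, 0.016, 0.036], "rotation": [-0.022, -0.257, 0.067]},
    {"hand": 0, "offset": [-0.001, 0.031, 0.052], "rotation": [-0.07, -0.378, 0.1]},
    {"hand": 0, "offset": [-0.001, 0.049, 0.067], "rotation": [-0.142, -0.489, 0.131]},
    {"hand": 0, "offset": [0.001, 0.07, 0.082], "rotation": [-0.236, -0.586, 0.159]},
  ],
)

```text
t: 10.5
tcp_pos: [457.5, 317.7, 184.1]
ee_rot: [0.943, 0.206, -0.044, -0.257]
force: [-0.2, 0.6, -1.3]
width: 23.3
finger_force: 29.9
```

step_arm(
  targets=[
    {"hand": 0, "offset": [0.016, 0.019, 0.013], "rotation": [-0.109, -0.075, 0.049]},
    {"hand": 0, "offset": [0.035, 0.038, 0.024], "rotation": [-0.233, -0.128, 0.101]},
    {"hand": 0, "offset": [0.057, 0.058, 0.033], "rotation": [-0.369, -0.156, 0.156]},
    {"hand": 0, "offset": [0.082, 0.076, 0.04], "rotation": [-0.512, -0.156, 0.212]},
  ],
)

```text
t: 11.0
tcp_pos: [553.0, 310.9, 113.4]
ee_rot: [0.988, 0.129, -0.088, 0.012]
force: [-0.7, -0.2, -1.1]
width: 24.0
finger_force: 29.9
```

```bash
cat > chk.py <<'E'
from h import *; from kin import *
s,p,M=st(); az=np.deg2rad(15)
Mp=Mtool(az,np.deg2rad(99.8)); pl=np.array([498,295.5,10])+59*np.array([np.cos(az),np.sin(az),0])
print('place off',M.T@(pl-p),'rot',(Ro.from_matrix(M).inv()*Ro.from_matrix(Mp)).as_rotvec(),'world',pl-p)
for n in('side','top'):
    im=snap(n,n+str(int(s['t']*100))); m=cv2.inRange(hsv(im),(105,150,40),(125,255,255))>0
    m=cv2.morphologyEx(m.astype(np.uint8),cv2.MORPH_OPEN,np.ones((2,2)))>0
    P=cloud(im,m);k=(np.linalg.norm(P-p,axis=1)<220)&(P[:,1]>130);P=P[k]
    if len(P)<10: print(n,len(P)); continue
    L=(P-p)@M; c=P.mean(0);v=np.linalg.svd(P-c)[2][0];v*=np.sign(v[0]);t=(P-c)@v
    print(n,len(P),'ends',c+v*np.percentile(t,1),c+v*np.percentile(t,99),'az',np.degrees(np.arctan2(v[1],v[0])),'elev',np.degrees(np.arcsin(v[2])),'toolz max',np.percentile(L[:,2],[2,98]))
E
python3 chk.py
```

```text
t 11.0 q [0.427 0.702 1.364 0.029 1.251 1.726] p [553.002 310.86  113.421] loc [-57.338 501.176] w 23.975168016396953 F [-0.716 -0.189 -1.084] 29.942622184753418
[[ 0.951  0.257 -0.17 ]
 [ 0.253 -0.966 -0.047]
 [-0.177  0.002 -0.984]]
place off [ 20.158   0.424 101.456] rot [ 0.001  0.007 -0.002] world [   1.988   -0.089 -103.421]
side 2068 ends [396.651 270.026 120.773] [550.494 314.419 120.462] az 16.096238619076434 elev -0.11131600817648739 toolz max [-6.812 21.257]
top 1303 ends [398.614 269.913 113.458] [551.243 309.079 118.45 ] az 14.392198180963756 elev 1.8145033021785237 toolz max [ -6.374 126.362]
```

step_arm(
  targets=[
    {"hand": 0, "offset": [0.005, 0, 0.025], "rotation": [0, 0, 0]},
    {"hand": 0, "offset": [0.01, 0, 0.05], "rotation": [0, 0, 0]},
    {"hand": 0, "offset": [0.014, 0, 0.07], "rotation": [0, 0, 0]},
    {"hand": 0, "offset": [0.017, 0, 0.082], "rotation": [0, 0, 0]},
    {"hand": 0, "offset": [0.018, 0, 0.09], "rotation": [0, 0, 0]},
  ],
)

```text
t: 11.72
tcp_pos: [554.3, 312.0, 22.5]
ee_rot: [0.988, 0.13, -0.088, 0.01]
force: [-0.8, -0.1, -0.6]
width: 23.2
finger_force: 29.9
```

```bash
python3 chk.py; ls pics
```

```text
t 11.725 q [0.425 0.819 1.396 0.036 1.1   1.715] p [554.276 312.004  22.451] loc [-56.299 502.537] w 23.248453103279722 F [-0.781 -0.075 -0.561] 29.94631916284561
[[ 0.951  0.259 -0.17 ]
 [ 0.256 -0.966 -0.042]
 [-0.175 -0.004 -0.984]]
place off [ 2.547  1.424 12.188] rot [-0.004  0.005  0.001] world [  0.714  -1.234 -12.451]
side 1785 ends [397.714 270.68   29.47 ] [549.387 315.348  29.068] az 16.409866228109177 elev -0.14575766356174444 toolz max [-7.09  30.024]
top 1071 ends [398.049 266.666  29.035] [549.221 307.667  30.031] az 15.174821435862286 elev 0.3642503418548491 toolz max [-7.316 36.621]
lev1.png
side0.png
side1100.png
side1172.png
side2.png
top0.png
top1100.png
top1172.png
w1.png
w2.png
```

step_arm(
  targets=[
    {"hand": 0, "offset": [0.001, 0, 0.004], "rotation": [0, 0, 0]},
    {"hand": 0, "offset": [0.001, 0, 0.007], "rotation": [0, 0, 0]},
    {"hand": 0, "offset": [0.002, 0, 0.009], "rotation": [0, 0, 0]},
    {"hand": 0, "offset": [0.002, 0, 0.01], "rotation": [0, 0, 0]},
    {"hand": 0, "offset": [0.002, 0, 0.01], "rotation": [0, 0, 0]},
  ],
)

```text
t: 12.45
tcp_pos: [554.5, 312.1, 12.6]
ee_rot: [0.988, 0.13, -0.087, 0.01]
force: [0.1, 1.0, -0.5]
width: 23.5
finger_force: 29.9
```

step_arm(
  targets=[
    {"hand": 0, "offset": [0, 0, 0.001], "rotation": [0, 0, 0]},
    {"hand": 0, "offset": [0, 0, 0.002], "rotation": [0, 0, 0]},
    {"hand": 0, "offset": [0, 0, 0.002], "rotation": [0, 0, 0]},
  ],
)

```text
t: 12.82
tcp_pos: [554.1, 312.0, 10.6]
ee_rot: [0.988, 0.13, -0.088, 0.01]
force: [-0.0, 0.3, -1.4]
width: 24.0
finger_force: 29.9
```

```bash
python3 chk.py
```

```text
t 12.825 q [0.426 0.836 1.398 0.036 1.081 1.714] p [554.062 311.999  10.573] loc [-56.508 502.493] w 24.009601167358667 F [-0.034  0.314 -1.44 ] 29.946327209472656
[[ 0.951  0.259 -0.17 ]
 [ 0.255 -0.966 -0.042]
 [-0.175 -0.003 -0.984]]
place off [0.668 1.429 0.458] rot [-0.003  0.005  0.001] world [ 0.927 -1.229 -0.573]
side 1757 ends [397.43 271.09  18.09] [549.132 315.501  17.286] az 16.317250368112603 elev -0.2916233398089641 toolz max [-6.933 22.614]
top 1049 ends [397.935 266.565  18.666] [549.284 307.784  18.805] az 15.234773428580874 elev 0.05080981165999291 toolz max [-7.595 25.619]
```

step_arm(
  targets=[
    {"hand": 0, "offset": [0, 0, 0.001], "rotation": [0, 0, 0]},
    {"hand": 0, "offset": [0, 0, 0.001], "rotation": [0, 0, 0]},
  ],
)

```text
t: 13.18
tcp_pos: [553.9, 312.0, 9.6]
ee_rot: [0.988, 0.13, -0.087, 0.01]
force: [0.2, 0.3, -1.4]
width: 23.7
finger_force: 29.9
```

step_arm(
  targets=[
    {"hand": 0.45, "offset": [0, 0, 0], "rotation": [0, 0, 0]},
    {"hand": 0.45, "offset": [0, 0, 0], "rotation": [0, 0, 0]},
    {"hand": 0.45, "offset": [0, 0, 0], "rotation": [0, 0, 0]},
    {"hand": 0.45, "offset": [0, 0, 0], "rotation": [0, 0, 0]},
  ],
)

```text
t: 13.68
tcp_pos: [554.0, 312.0, 9.7]
ee_rot: [0.988, 0.13, -0.087, 0.01]
force: [-0.3, 0.1, 1.7]
width: 41.3
finger_force: 0.0
```

step_arm(
  targets=[
    {"hand": 0.45, "offset": [-0.003, 0, -0.015], "rotation": [0, 0, 0]},
    {"hand": 0.45, "offset": [-0.007, 0, -0.04], "rotation": [0, 0, 0]},
    {"hand": 0.45, "offset": [-0.014, 0, -0.08], "rotation": [0, 0, 0]},
    {"hand": 0.45, "offset": [-0.022, 0, -0.13], "rotation": [0, 0, 0]},
    {"hand": 0.45, "offset": [-0.032, 0, -0.18], "rotation": [0, 0, 0]},
  ],
)

```text
t: 14.3
tcp_pos: [554.1, 311.3, 195.3]
ee_rot: [0.988, 0.13, -0.087, 0.01]
force: [0.4, 0.4, 0.2]
width: 41.9
finger_force: 0.0
```

```bash
python3 - <<'E'
from h import *
s,p,M=st()
a=snap('side','side_end');b=snap('top','top_end')
for im in(a,b):
    m=cv2.inRange(hsv(im),(105,150,40),(125,255,255))>0
    P=cloud(im,m);P=P[(P[:,1]>190)&(P[:,2]<60)]
    c=P.mean(0);v=np.linalg.svd(P-c)[2][0];t=(P-c)@v;print(len(P),c+v*t.min(),c+v*t.max())
E
```

```text
t 14.3 q [0.425 0.619 1.298 0.032 1.397 1.725] p [554.067 311.33  195.269] loc [-56.379 501.836] w 41.910476236182014 F [0.419 0.402 0.21 ] 0.0
[[ 0.951  0.259 -0.169]
 [ 0.255 -0.966 -0.042]
 [-0.174 -0.004 -0.985]]
2240 [597.009 328.762  15.673] [397.954 269.489  16.901]
1326 [601.651 323.82   17.17 ] [398.175 267.223  17.828]
```

View pics/side_end.png

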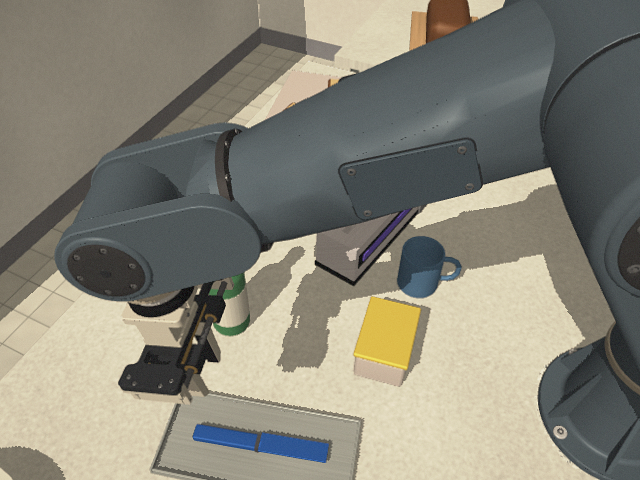

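View pics/top_end.png

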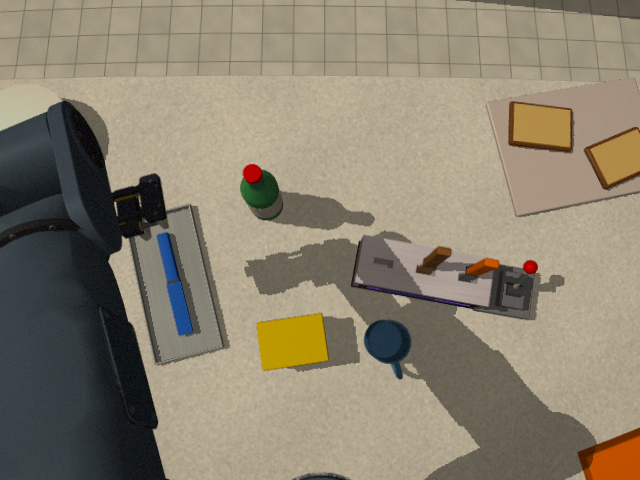

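The spreader lies level inside the tray, from (165,235) to (185,332) in the top view. The lever is at the far side (530,267), the other two utensils still stand, and the bottle, tub and mug are where they were. The gripper is clear, so I'm handing in.

```bash
python3 -c "
from workcell import bot
print(bot.job_done())"
```

```text
the job is handed in; nothing more can be done
None
```

I switched the steriliser off first (red lever at its far stop), then pulled out the blue spreader and lowered it flat into the tray. The other two utensils still stand in their slots, the bottle, tub and mug did not move, and I handed the job in at about 14 s of robot time.

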